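Snap ring onto a banding-wheel axle

TASK

Put the decorating wheel back together: slip the thick brass spacer over the upright axle so it lies flat on its seat, and let go of it. Then take the snap-ring pliers from their stand, put both pins in the eyes of the snap ring lying on the small wooden block, squeeze to spread the ring, and carry it squarely down over the axle until it is level with the groove, without resting it on the spacer or jamming it on the axle. Finish there still holding the pliers squeezed, so that the ring is held spread around the groove, and leave everything else on the bench where it is.

Things in the scene. Friction and masses are not known exactly. Their poses are not given: they have to be found in the camera images.
- axle_seat (a point): centre of the flat seat (42 mm across) at the foot of the axle of the banding-wheel base: a fixed grey round iron foot 120 mm across, 12 to 22 mm high, with a column 42 mm across up to the seat, 50 mm above the bench; from the seat a bright steel axle 30 mm across stands upright (+z)
- wheel_base: the banding-wheel base with its axle, one fixed piece; origin at the centre of its underside on the bench
- axle_groove (a point): middle of the groove in the axle: on the axle's axis, 23.5 mm above the seat (73.5 mm above the bench); the groove is 7 mm high and 25.6 mm across
- axle_top (a point): centre of the axle's flat top, 45 mm above the seat (95 mm above the bench), rim chamfered 1.5 mm
- spacer: loose brass ring, 50 mm outside, 35 mm bore, 14 mm thick, lying flat on the bench; origin at the centre of its underside, z along its axis. 60 g give or take a third
- stand: fixed wooden stand, foot 90 (x) by 100 (y) by 12 mm; two upright plates, inner faces 16 mm apart in x, 60 mm long in y, 65 mm high, open at both y ends, carry the pliers' boss; origin at the centre of the underside; the pliers stand in it with the same x and y axes
- pliers: snap-ring pliers, 150 g, 148 mm tall, upright in the stand, pins down, handles up. Origin midway between the lower ends of the pins (handles free), z up, x to the side where the ring goes, y from right half to left half. Two halves swing in the y-z plane about a hinge at z = 58 mm on a steel boss (30 mm in x, 16 in y, z = 50 to 64 mm) that rests on the stand's plates
- pliers_grip (a point): midway between the two flat black handle sleeves at z = 128 mm of the pliers, the place to grip, fingers closing along the pliers' y. Sleeves: z = 84 to 148 mm, 14 mm wide in x, outer faces here about 67 mm apart when free, about 27 mm fully squeezed. A squeeze to about 61 mm carries the pliers and spreads the pins only 2 to 3 mm each
- pliers_tips (a point): midway between the lower ends of the pins (the pliers' origin, same axes). Pins: 6 mm in x, 3.5 mm in y, centres at y = +9 and -9 mm when free, 20 mm long from z = 0 to 20 mm; the jaws above them are 9 mm thick in x. Free, they lean in a little towards their ends; squeezed, they are nearly parallel, so any depth of 3 to 16 mm below the ring will do
- pliers_left (a joint): swing of the left half, rad (the right follows equally): 0 handles free, 0.28 fully squeezed against a stop, each pin then at y = 22 mm and 1 to 2 mm higher. Squeezing the handles together spreads the pins; a spring resists, 8 N on each handle at first, about 16 N with the ring at the full squeeze
- block: fixed brown wood block, 71 (x) by 64 (y) by 40 mm high, its origin on the bench 4.5 mm in +x from its middle. Across its top runs a slot along y, 13.5 mm wide in x (x = -31.5 to -18 mm) and 28 mm deep. The snap ring lies on the top, its centre near the origin, the eyes of its lugs over the slot, the tips of the lugs on the rail at -x
- ring: loose bright steel snap ring, 30 g, 5 mm thick, two springy halves joined at the back (+x). Origin at the centre of the circle on the underside, z up. Bore 27 mm across in y when free (too small for the axle), about 34 mm at the pliers' full squeeze (2 mm clear all round the axle); outside about 39 mm. Two lugs with eyes stick out to -x
- ring_center (a point): centre of the ring at half its thickness, 2.5 mm above its underside
- ring_lugs (a point): midway between the two lug eyes, 25 mm in -x from the ring's centre, at half thickness (2.5 mm up). Eye centres 10.75 mm to either side in y; each eye is a through hole 10 mm long in x, 9.5 mm wide in y. The pins go down into the eyes with the pliers' x and y along the ring's; pushed apart they open the ring and carry it by friction
- ring_left (a joint): opening of the left half of the ring in rad: 0 free, about 0.17 to 0.18 when the pliers are fully squeezed (the right half opens equally). Hung on the pins the ring sags about 0.1 rad, its back lower
- cup: white cup, 76 mm across, 85 mm high; leave alone; origin at the centre of its underside
- dish: white dish, 110 mm across, 22 mm high; leave alone; origin at the centre of its underside
- bell_pot: unglazed bell-shaped pot upside down, 88 mm across, 90 mm high; leave alone; origin at the centre of its underside
- brush: wooden brush, 200 mm long, lying flat along its x; leave alone; origin under its middle
- driver: black screwdriver, 200 mm long, lying flat along its x; leave alone; origin under its middle
- slip_jar: glass jar with a white lid, 60 mm across, 75 mm high; leave alone; origin at the centre of its underside
- bearing: small steel bearing ring, 38 mm across, 11 mm thick, not the spacer; leave alone; origin at the centre of its underside
Things that resemble listed ones, but are neither listed nor needed, are in the scene too. Of the things that look like the spacer, take the one that is farthest to the robot's right at the start.

How it is judged:
On the way, in this order (a step that is already met when the one before it is completed fails the run):
1. the spacer lies flat on the axle's seat and is let go (horizontal distance between spacer and axle_seat below 0.004 m and z of spacer in the frame of axle_seat below 0.003 m and angle between spacer's own z axis and vertical below 0.06 rad and contact force between the fingers and spacer below 0.05 N), for 0.2 s.
2. the snap ring is spread by the pliers and lifted clear of its block (value of joint ring_left above 0.13 rad and contact force between pliers and ring above 1 N and contact force between the fingers and pliers above 3 N and height (world z) of ring_center above 0.062 m and horizontal distance between ring_center and axle_seat above 0.06 m), for 0.1 s.
At the end, for the whole second after the job is handed in: Spacer flat on its seat (4 mm). Ring around the axle within 3 mm of groove height and 6 mm of the axis, tilt under 0.2 rad, held spread (over 0.13 rad) by the squeezed pliers in the gripper, at rest; under 5 N on the axle, none on the spacer; fingers not on the ring (value of joint ring_left above 0.13 rad and contact force between pliers and ring above 1 N and contact force between the fingers and pliers above 3 N and horizontal distance between spacer and axle_seat below 0.004 m and z of spacer in the frame of axle_seat below 0.003 m and angle between spacer's own z axis and vertical below 0.06 rad and z of ring_center in the frame of axle_groove between -0.003 and 0.003 m and horizontal distance between ring_center and axle_groove below 0.006 m and angle between ring's own z axis and vertical below 0.2 rad and contact force between ring and wheel_base below 5 N and contact force between each of ring, pliers and spacer below 0.5 N and contact force between the fingers and ring below 0.5 N and linear speed of ring below 0.02 m/s); the arm keeps its last pose, push and grip.
It fails at once if another thing on the bench is moved by more than 30 mm (distance of any of cup, dish, bell_pot, brush, driver, slip_jar, bearing from where it was at the start of the episode above 0.03 m).
It fails at once if the snap ring is dropped (height (world z) of ring_center below 0.03 m).
It also fails if it takes over 66 s, if anything falls off the work surface, if the arm or the gripper's body presses on something with over 40 N, if the wrist force passes 120 N, or if a joint passes its speed limit or range.

ROBOT

A 6-joint arm with a two-finger parallel gripper is mounted at the origin on the work surface. World frame = base frame: x ahead of the robot, y to its left, z up, the work surface at z = 0. Lengths are in m, angles in rad, forces in N, time in s.
With the tool pointing down it reaches from about 0.3 to 1 m from the base axis. Payload 5.1 kg.
Tool frame: the origin (TCP) lies between the finger pads; the fingertips stand 25 mm ahead of it and the grasp point (between the pads) lies 6 mm ahead of it (env.tcp_to_tips is the distance from the TCP to the fingertips, in m); z points along the fingers, y is the line along which they close (so a half turn about z gives the same grasp; the last joint's range is limited). The gripper opens to 95 mm and grips with 3 to 60 N. Pads are 20 mm wide; open, the fingers measure 119 mm over their backs; the gripper's body (75 mm by 180 mm) begins 59 mm behind the grasp point.
Start: joints at [1.231, 0.124, 1.65, -0, 1.367, -0.083], TCP at [0.165, 0.629, 0.24] pointing down, gripper open.
Joint ranges: [-2.61, 2.61], [-1.02, 2.33], [0.03, 2.71], [-1.35, 4.49], [0.32, 2.68], [-2.91, 2.91]. Speed limits (rad/s): [2.57, 2.57, 3.14, 3.14, 3.14, 3.14].

INTERFACE

Orientations are given as [roll, pitch, yaw] about the fixed x, y, z axes, in that order (R = Rz(yaw) Ry(pitch) Rx(roll)).
In Python, from workcell import env gives the robot as it stands.
- The arm moves only by the tool move_arm, never from a script. Its argument "steps" is a list of rows, each a list of 7 numbers: the finger opening in m, from 0 to 0.0951, then the shift along the tool's x, y, z in m, then the turn, a rotation vector about the tool's x, y, z in rad. A call has 1 to 10 rows; each row shifts and turns the commanded pose from where the row before left it, along the tool's axes as they then stand; what a row does not reach is not made up. A row lasts 1/12 s, in which the tool goes at most 41.7 mm and 7.16 degrees, less where a joint would pass 70% of its speed; a pose out of reach is approached as far as the arm can. A call with a gripper value outside its range is refused whole. The fingers move at their own pace and stop on an object; "squeeze" is the grip in N (left out, the last holds). Time passes only in rows, so rows that do not move let the fingers close. It gives the time, the measured TCP pose, the force, the opening and the grip force at its end, in the units of the state.
- env.get_obs(): the state, without advancing time (a new reading comes with each control period).
- env.grab_frame(name): name is "side" or "top"; returns a dict with "color" (420x560x3 uint8, red, green, blue), "mtx" (3x3 intrinsics, pixels), "k1" (the pictures are not rectified: a ray, as slopes to the right and down, at radius r is drawn at 1 + k1 r^2 times it, then the intrinsics apply), "R" (3x3) and "t" (3): a world point X has camera coordinates R X + t. Camera axes: x right, y down, z forward; pixel columns grow to the right and rows downward; lengths in m; the calibration is good to about 2 mm. A picture is of the moment at which its call begins. There is no depth.
- env.job_done(): hands the job in; it is judged then, once.
The state is a dict: "time_s": time; "joints": joint angles; "qvel": joint speeds; "joint_torque": joint torques, N m; "tool_pos": TCP position; "tool_rot": TCP orientation; "force": force on the tool from outside, world axes, zero at the start; "ft_torque": the same for the moment, N m; "finger_gap": finger opening in m; "grip_force": force on a finger pad.
Only numpy, scipy, OpenCV 4.12 (cv2) and the standard library are available. Lean on these libraries where they do the work, as an engineer would, in place of code of your own. Each camera call takes 0.05 s, during which the arm holds its last target. There are 200 camera calls.

## Working session

There is one attempt and no reset: what is moved stays moved. The work goes in short steps, Python scripts to look and compute and a tool call to move; the robot and the scene stay as the last step left them, time stands still between calls to the robot, and variables do not carry over. Pictures are saved under pics/ and viewed, at most 10 in all, crops included, and the job is handed in when it is done.

Besides the shell and the picture viewer there is one more tool, called after "Call:" as name([rows], argument=value, ...), one row to a line, values as JSON. move_arm: Moves the arm, as the interface text tells. Its arguments: {"type":"object","properties":{"steps":{"type":"array"},"squeeze":{"type":"number"}},"required":["steps"]}

```bash
mkdir -p pics; ls
cat > h.py <<'E'
import numpy as np, cv2, pickle
from workcell import env
def shot(n,tag):
    f=env.grab_frame(n); cv2.imwrite(f'pics/{tag}.png',cv2.cvtColor(f['color'],cv2.COLOR_RGB2BGR)); pickle.dump(f,open(f'pics/{tag}.pkl','wb')); return f
def load(tag): return pickle.load(open(f'pics/{tag}.pkl','rb'))
def ray(f,uv):
    K=np.array(f['mtx']); d=np.linalg.solve(K,[uv[0],uv[1],1])[:2]; s=d.copy()
    for _ in range(30): s=d/(1+f['k1']*(s@s))
    R=np.array(f['R']); return -R.T@np.array(f['t']), R.T@np.r_[s,1]
def onz(f,uv,z):
    o,d=ray(f,uv); return o+d*(z-o[2])/d[2]
def tri(a):  # list of (frame,uv)
    A=0;b=0;rs=[ray(*x) for x in a]
    for o,d in rs:
        d=d/np.linalg.norm(d);P=np.eye(3)-np.outer(d,d);A=A+P;b=b+P@o
    X=np.linalg.solve(A,b); return X,[np.linalg.norm((np.eye(3)-np.outer(d,d)/(d@d))@(X-o)) for o,d in rs]
def proj(f,X):
    c=np.array(f['R'])@X+np.array(f['t']); s=c[:2]/c[2]; s=s*(1+f['k1']*(s@s)); return (np.array(f['mtx'])@np.r_[s,1])[:2]
E
python3 - <<'E'
from h import *
for n in('side','top'):
    f=shot(n,n+'0'); print(n,f['mtx'],f['k1'],f['R'],f['t'],-np.array(f['R']).T@f['t'])
a=cv2.imread('pics/top0.png');b=cv2.imread('pics/side0.png')
for n,i in(('top0b',a),('side0b',b)): cv2.imwrite(f'pics/{n}.png',cv2.resize(i,(800,600),interpolation=cv2.INTER_CUBIC))
print(env.get_obs())
E
```

```text
pics
side [[526.39964126   0.         283.82875653]
 [  0.         526.39964126 201.42936618]
 [  0.           0.           1.        ]] -0.006340147279040336 [[ 0.9729839  -0.22981645  0.02206192]
 [-0.12706163 -0.61281916 -0.77994104]
 [ 0.19276325  0.75606685 -0.62546402]] [-0.57577228  0.19291536  1.03158844] [ 0.38587696 -0.79404954  0.8083867 ]
top [[438.682149     0.         285.35571564]
 [  0.         438.682149   202.50285406]
 [  0.           0.           1.        ]] 0.007359627123207316 [[-0.00391899 -0.99992989  0.01117374]
 [-0.99701809  0.00304593 -0.07710799]
 [ 0.07706855 -0.0114426  -0.99696013]] [0.03780069 0.58599112 1.11781564] [0.49824346 0.04880388 1.15917985]
{'time_s': 0.1, 'joints': array([ 1.23143464e+00,  1.24412565e-01,  1.65152807e+00, -4.19275074e-07,
        1.36747516e+00, -8.26090731e-02]), 'qvel': array([ 0.00072249, -0.00169168, -0.00293024,  0.00184552,  0.00085195,
       -0.00037512]), 'joint_torque': array([ 2.90108010e-04, -4.18881905e+01, -3.61095536e+01,  7.76735391e-02,
        4.63071687e-02, -9.20312095e-05]), 'tool_pos': array([0.16492007, 0.62818681, 0.23853313]), 'tool_rot': array([-3.13977569e+00, -1.50028041e-04,  2.88483999e+00]), 'force': array([ 0.40066703,  0.4204306 , -0.10041606]), 'ft_torque': array([-0.00950348,  0.09552098,  0.02085307]), 'grip_force': 0.0, 'finger_gap': 0.09492945532194579}
```

View pics/top0b.png

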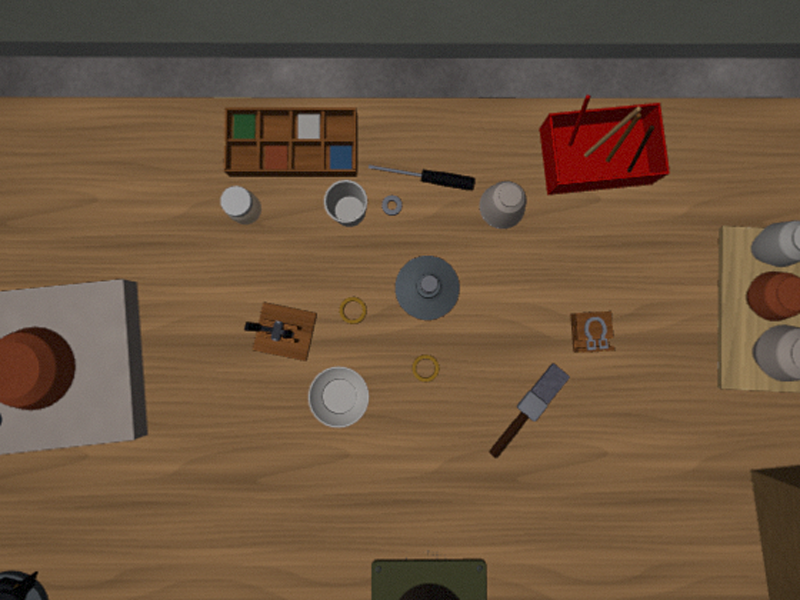

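View pics/side0b.png

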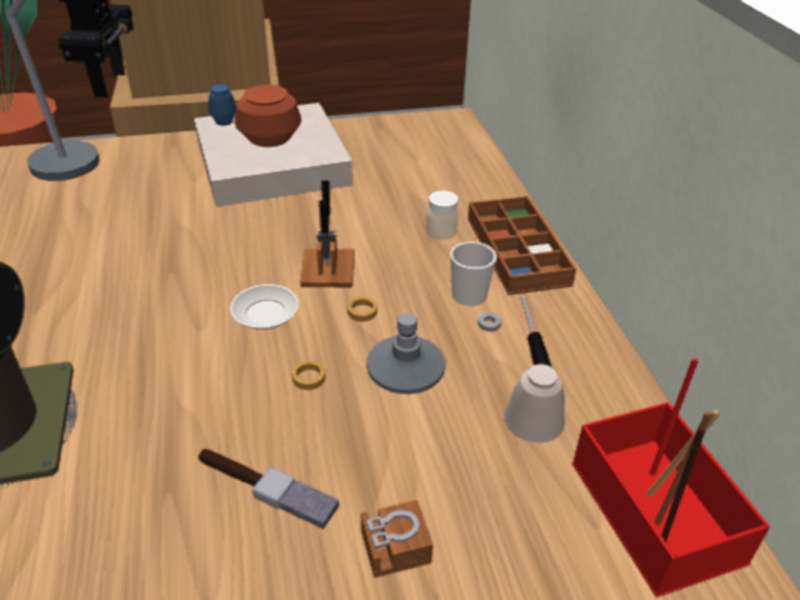

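```bash
cat >> h.py <<'E'
def mosaic(items,out,w=100,h=75,s=4):
    ts=[]
    for tag,cx,cy in items:
        im=cv2.imread(f'pics/{tag}.png');x0,y0=cx-w//2,cy-h//2
        c=cv2.resize(im[y0:y0+h,x0:x0+w],(w*s,h*s),interpolation=cv2.INTER_CUBIC)
        for k in range(0,w):
            if (x0+k)%10==0:
                cv2.line(c,(k*s+s//2,0),(k*s+s//2,6),(0,255,255),1)
                if (x0+k)%20==0: cv2.putText(c,str(x0+k),(k*s-8,16),0,.35,(0,255,255),1)
        for k in range(0,h):
            if (y0+k)%10==0:
                cv2.line(c,(0,k*s+s//2),(6,k*s+s//2),(0,255,255),1); cv2.putText(c,str(y0+k),(8,k*s+6),0,.35,(0,255,255),1)
        ts.append(c)
    cv2.imwrite(f'pics/{out}.png',np.vstack([np.hstack(ts[:2]),np.hstack(ts[2:])]) if len(ts)==4 else np.hstack(ts))
E
python3 - <<'E'
from h import *
mosaic([('top0',297,258),('top0',300,201),('top0',195,231),('top0',415,232)],'m1')
mosaic([('side0',216,262),('side0',284,240),('side0',228,160),('side0',277,375)],'m2')
E
```

```text
(no output)
```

View pics/m1.png

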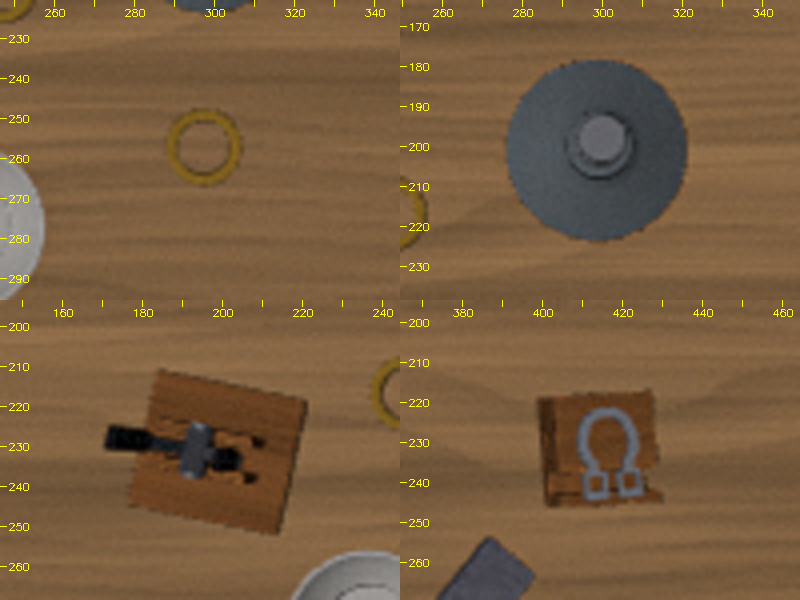

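View pics/m2.png

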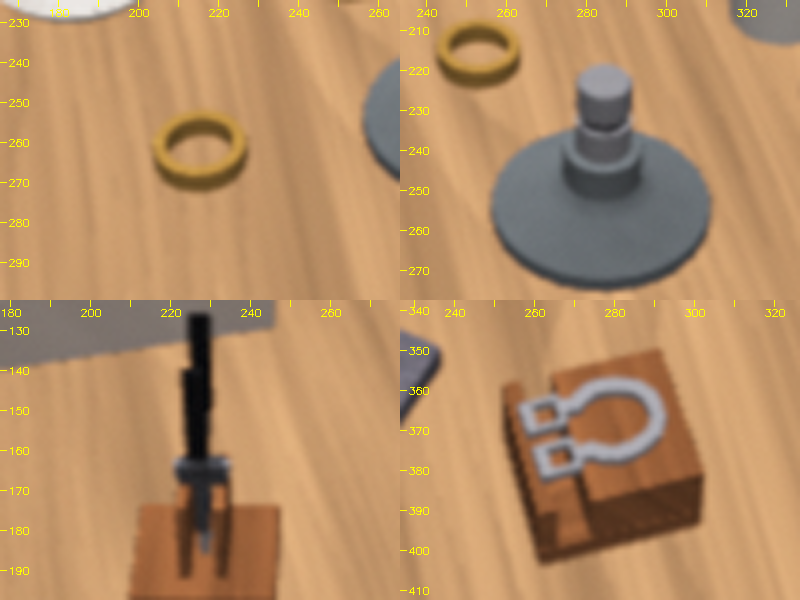

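```bash
cat > m.py <<'E'
from h import *
np.set_printoptions(precision=4,suppress=True)
T,S=load('top0'),load('side0')
def t(x0,y0,p): p=(p[0]%400,p[1]%300); return (x0+(p[0]-2)/4,y0+(p[1]-2)/4)
def both(n,a,b): print(n,*tri([(T,a),(S,b)]))
t1=lambda *p:t(247,221,p); t2=lambda *p:t(250,164,p); t3=lambda *p:t(145,194,p); t4=lambda *p:t(365,195,p)
s1=lambda *p:t(166,225,p); s2=lambda *p:t(234,203,p); s3=lambda *p:t(178,123,p); s4=lambda *p:t(227,338,p)
both('spacer top',t1(205,147.5),s1(200,143))
both('axletop',t2(603,138),s2(604,80))
print('foot z.012',onz(T,t2(597,150),.012))
both('eyeL',t4(596,487),s4(545,412)); both('eyeR',t4(629,483),s4(559,457)); both('ringC',t4(609,437),s4(616,420))
print('ring via top z.045',[onz(T,t4(*p),.0445) for p in((596,487),(629,483),(609,437))])
c=[onz(T,t3(*p),.012) for p in((158,370),(307,402),(278,534),(128,504))]; print('stand',np.array(c),np.mean(c,0))
both('boss',t3(197,450),s3(202,462))
both('handleL top',t3(112,438),s3(199,314))
both('handleR top',t3(230,458),s3(199,375))
bt=[onz(T,t4(*p),.04) for p in((555,396),(652,391),(657,466))]; print('block',np.array(bt))
E
python3 m.py
```

```text
spacer top [0.4439 0.004  0.0125] [np.float64(7.34622670625268e-05), np.float64(7.346226706233815e-05)]
axletop [0.5912 0.0003 0.0951] [np.float64(0.00014814801221823127), np.float64(0.00014814801221858196)]
foot z.012 [0.5908 0.0005 0.012 ]
eyeL [ 0.4855 -0.2892  0.0438] [np.float64(0.0007361585406026529), np.float64(0.0007361585406025666)]
eyeR [ 0.4875 -0.3105  0.0426] [np.float64(0.0002702986013134873), np.float64(0.00027029860131343403)]
ringC [ 0.5155 -0.2985  0.0423] [np.float64(0.0009359425812295799), np.float64(0.0009359425812296529)]
ring via top z.045 [array([ 0.4848, -0.2888,  0.0445]), array([ 0.4872, -0.3099,  0.0445]), array([ 0.5164, -0.298 ,  0.0445])]
stand [[0.5655 0.3004 0.012 ]
 [0.5442 0.2032 0.012 ]
 [0.4587 0.2213 0.012 ]
 [0.4785 0.3186 0.012 ]] [0.5117 0.2609 0.012 ]
boss [0.5123 0.2614 0.0783] [np.float64(4.945704882151839e-05), np.float64(4.945704882155027e-05)]
handleL top [0.5186 0.2927 0.1628] [np.float64(0.0003603599592795623), np.float64(0.0003603599592795003)]
handleR top [0.5078 0.2259 0.1628] [np.float64(0.0011471805991684987), np.float64(0.0011471805991685425)]
block [[ 0.5428 -0.2655  0.04  ]
 [ 0.5458 -0.3278  0.04  ]
 [ 0.4979 -0.3296  0.04  ]]
```

Call:
move_arm([
  [0.095,-0.0238,-0.0296,0.0067,0,0,0],
  [0.095,-0.0238,-0.0296,0.0067,0,0,0],
  [0.095,-0.0238,-0.0296,0.0067,0,0,0],
  [0.095,-0.0238,-0.0296,0.0067,0,0,0],
  [0.095,-0.0238,-0.0296,0.0067,0,0,0],
  [0.095,-0.0238,-0.0296,0.0067,0,0,0],
  [0.095,-0.0238,-0.0296,0.0067,0,0,0],
  [0.095,-0.0238,-0.0296,0.0067,0,0,0],
  [0.095,-0.0238,-0.0296,0.0067,0,0,0],
])

```text
time_s: 0.85
tool_pos: [0.3046, 0.3148, 0.1786]
tool_rot: [-3.141, -0.0, 2.885]
force: [0.3, 0.9, 0.0]
finger_gap: 0.0949
grip_force: 0.0
```

Call:
move_arm([
  [0.095,-0.0238,-0.0296,0.0067,0,0,0],
  [0.095,-0.0238,-0.0296,0.0067,0,0,0],
  [0.095,-0.0238,-0.0296,0.0067,0,0,0],
  [0.095,-0.0238,-0.0296,0.0067,0,0,0],
  [0.095,-0.0238,-0.0296,0.0067,0,0,0],
  [0.095,-0.0238,-0.0296,0.0067,0,0,0],
  [0.095,-0.0238,-0.0296,0.0067,0,0,0],
  [0.095,-0.0238,-0.0296,0.0067,0,0,0],
  [0.095,-0.0238,-0.0296,0.0067,0,0,0],
  [0.095,0,0,0,0,0,0],
])

```text
time_s: 1.68
tool_pos: [0.4451, -0.0003, 0.118]
tool_rot: [-3.14, -0.001, 2.879]
force: [-0.6, -0.1, 0.5]
finger_gap: 0.0952
grip_force: 0.0
```

Call:
move_arm([
  [0.095,0.0012,0.002,0.03,0,0,0],
  [0.095,0.0011,0.002,0.03,0,0,0],
  [0.095,0,0,0.02,0,0,0],
  [0.095,0,0,0.008,0,0,0],
  [0.095,0,0,0,0,0,0],
  [0.095,0,0,0,0,0,0],
])

```text
time_s: 2.18
tool_pos: [0.443, 0.0092, 0.0314]
tool_rot: [-3.142, -0.0, 2.885]
force: [-0.3, 0.4, -0.1]
finger_gap: 0.0945
grip_force: 0.0
```

Run:
```python
from h import *
o=env.get_obs(); print(o['tool_pos'],o['tool_rot'],o['finger_gap'],o['joints'])
```

```text
[0.44304618 0.00920074 0.03137475] [-3.14156877e+00 -1.60966295e-04  2.88514549e+00] 0.09450889394830299 [-1.00488258e-01 -1.04707006e-01  2.26189568e+00  1.69562723e-06
  9.84566705e-01 -1.41483836e+00]
```

Call:
move_arm([
  [0.095,-0.0022,-0.0048,0.002,0,0,0],
  [0.095,0,0,0,0,0,0],
  [0.07,0,0,0,0,0,0],
  [0.04,0,0,0,0,0,0],
  [0.04,0,0,0,0,0,0],
  [0.04,0,0,0,0,0,0],
  [0.04,0,0,0,0,0,0],
  [0.04,0,0,0,0,0,0],
], squeeze=15)

```text
time_s: 2.85
tool_pos: [0.4438, 0.0038, 0.0291]
tool_rot: [-3.142, -0.0, 2.885]
force: [-0.2, -0.4, -0.9]
finger_gap: 0.0605
grip_force: 0.0
```

Call:
move_arm([
  [0.04,0,0,0,0,0,0],
  [0.04,0,0,0,0,0,0],
  [0.04,0,0,0,0,0,0],
  [0.04,0,0,0,0,0,0],
  [0.04,0,0,-0.02,0,0,0],
  [0.04,0,0,-0.03,0,0,0],
  [0.04,0,0,-0.03,0,0,0],
  [0.04,0,0,-0.02,0,0,0],
  [0.04,0,0,0,0,0,0],
])

```text
time_s: 3.6
tool_pos: [0.4471, 0.0034, 0.1343]
tool_rot: [3.14, 0.009, 2.885]
force: [0.8, -1.5, -0.4]
finger_gap: 0.0492
grip_force: 15.0
```

Call:
move_arm([
  [0.04,0,0,-0.02,0,0,0],
  [0.04,-0.0287,0.0067,0,0,0,0],
  [0.04,-0.0287,0.0067,0,0,0,0],
  [0.04,-0.0287,0.0067,0,0,0,0],
  [0.04,-0.0287,0.0067,0,0,0,0],
  [0.04,-0.0286,0.0069,0,0,0,0],
  [0.04,0,0,0,0,0,0],
  [0.04,0,0,0,0,0,0],
])

```text
time_s: 4.27
tool_pos: [0.591, -0.0, 0.147]
tool_rot: [-3.141, -0.003, 2.885]
force: [-1.1, 0.3, -0.6]
finger_gap: 0.0491
grip_force: 15.0
```

Run:
```python
from h import *
T=shot('top','top1');S=shot('side','side1')
o=env.get_obs(); print(o['tool_pos'],o['tool_rot'],o['force'])
mosaic([('top1',300,205),('side1',284,225)],'m3',s=4,w=100,h=100)
X=np.array([.591,.0003,.095]);print(proj(S,X))
```

```text
[5.89742706e-01 6.85003080e-05 1.47538115e-01] [-3.14106430e+00 -2.87062226e-03  2.88483705e+00] [ 0.55195399  0.98124766 -0.81198368]
[284.4529486  222.52919232]
```

View pics/m3.png

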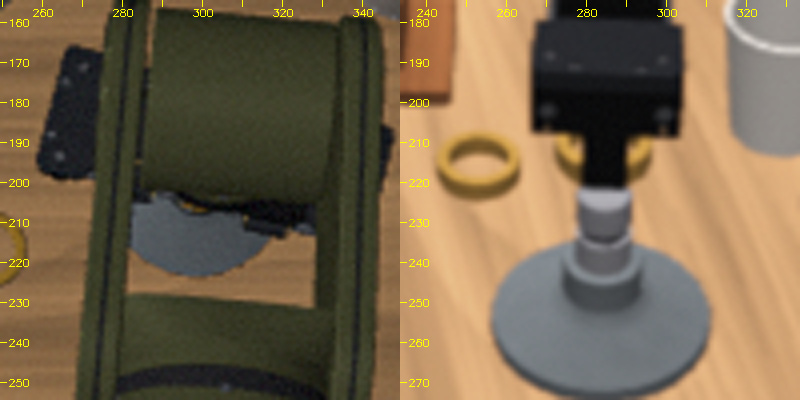

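Call:
move_arm([
  [0.04,0,0,0.015,0,0,0],
  [0.04,0,0,0.015,0,0,0],
  [0.04,0,0,0.01,0,0,0],
  [0.04,0,0,0.01,0,0,0],
  [0.04,0,0,0.008,0,0,0],
  [0.04,0,0,0.005,0,0,0],
  [0.04,0,0,0,0,0,0],
  [0.04,0,0,0,0,0,0],
])

```text
time_s: 5.03
tool_pos: [0.5911, -0.0001, 0.0861]
tool_rot: [-3.142, -0.0, 2.885]
force: [-0.1, -0.4, -1.3]
finger_gap: 0.0493
grip_force: 15.0
```

Call:
move_arm([
  [0.04,0,0,0.004,0,0,0],
  [0.04,0,0,0.002,0,0,0],
  [0.04,0,0,0.0005,0,0,0],
  [0.04,0,0,0,0,0,0],
])

```text
time_s: 5.37
tool_pos: [0.5911, -0.0, 0.0795]
tool_rot: [-3.142, -0.0, 2.885]
force: [-0.1, 0.2, -0.5]
finger_gap: 0.0492
grip_force: 15.0
```

Near the seat with no contact force yet. I'll press the last fraction, then release and lift.

Call:
move_arm([
  [0.04,0,0,0.0008,0,0,0],
  [0.04,0,0,0,0,0,0],
  [0.06,0,0,0,0,0,0],
  [0.085,0,0,0,0,0,0],
  [0.085,0,0,0,0,0,0],
  [0.085,0,0,0,0,0,0],
  [0.085,0,0,0,0,0,0],
  [0.085,0,0,0,0,0,0],
  [0.085,0,0,0,0,0,0],
])

```text
time_s: 6.12
tool_pos: [0.5911, -0.0001, 0.0788]
tool_rot: [-3.142, 0.0, 2.885]
force: [0.4, 0.1, 0.1]
finger_gap: 0.0845
grip_force: 0.0
```

Call:
move_arm([
  [0.095,0,0,-0.02,0,0,0],
  [0.095,0,0,-0.04,0,0,0],
  [0.095,0,0,-0.04,0,0,0],
  [0.095,0,0,-0.04,0,0,0],
  [0.095,0.0277,0.023,0,0,0,0],
  [0.095,0.0277,0.023,0,0,0,0],
  [0.095,0.0277,0.023,0,0,0,0],
  [0.095,0.0277,0.023,0,0,0,0],
  [0.095,0.0277,0.023,0,0,0,0],
])

```text
time_s: 6.87
tool_pos: [0.4852, 0.1474, 0.2189]
tool_rot: [3.141, 0.0, 2.884]
force: [0.6, 0.3, 0.4]
finger_gap: 0.0951
grip_force: 0.0
```

Run:
```python
from h import *
a=np.linspace(0,6.283,60)
for n,r in(('side',(260,200,310,260)),('top',(275,175,325,225))):
    f=shot(n,n+'2'); hsv=cv2.cvtColor(f['color'],cv2.COLOR_RGB2HSV)
    m=(hsv[...,0]>12)&(hsv[...,0]<32)&(hsv[...,1]>120)
    x0,y0,x1,y1=r; ys,xs=np.nonzero(m[y0:y1,x0:x1]); print(n,len(xs),xs.min()+x0,xs.max()+x0,ys.min()+y0,ys.max()+y0)
    P=np.array([proj(f,np.array([.591+.025*np.cos(t),.0003+.025*np.sin(t),z])) for t in a for z in(.05,.064)]);print(P.min(0),P.max(0))
```

```text
side 272 260 297 209 246
[272.17356388 225.79311913] [296.00511533 246.75100177]
top 897 275 324 175 224
[289.59464977 189.31766364] [309.64463954 209.52492731]
```

Call:
move_arm([
  [0.095,0.001,0.0293,0,0,0,0],
  [0.095,0.001,0.0293,0,0,0,0],
  [0.095,0.001,0.0293,0,0,0,0],
  [0.095,0.0012,0.0294,0,0,0,0],
  [0.095,0,0,0,0,0,-0.049],
  [0.095,0,0,0,0,0,0],
  [0.095,0,0,0,0,0,0],
])

```text
time_s: 7.55
tool_pos: [0.5124, 0.2605, 0.2185]
tool_rot: [-3.141, -0.0, 2.933]
force: [0.7, -0.7, -0.4]
finger_gap: 0.0951
grip_force: 0.0
```

Run:
```python
from h import *
S=shot('side','side3'); o=env.get_obs(); print(o['tool_pos'],o['tool_rot'],o['finger_gap'])
```

```text
[0.5123317  0.26015566 0.2185068 ] [-3.14107080e+00 -1.77117402e-04  2.93206934e+00] 0.09500341499195804
```

Call:
move_arm([
  [0.095,0,0,0.02,0,0,0],
  [0.095,0,0,0.02,0,0,0],
  [0.095,0,0,0.02,0,0,0],
  [0.095,0,0,0.0095,0,0,0],
  [0.08,0,0,0,0,0,0],
  [0.065,0,0,0,0,0,0],
  [0.061,0,0,0,0,0,0],
  [0.061,0,0,0,0,0,0],
  [0.061,0,0,0,0,0,0],
  [0.061,0,0,0,0,0,0],
], squeeze=40)

```text
time_s: 8.43
tool_pos: [0.5135, 0.2612, 0.1522]
tool_rot: [3.14, 0.003, 2.934]
force: [-1.7, -0.8, 7.8]
finger_gap: 0.0628
grip_force: 8.5
```

Call:
move_arm([
  [0.061,0,0,0,0,0,0],
  [0.061,0,0,0,0,0,0],
  [0.061,0,0,0,0,0,0],
])

```text
time_s: 8.68
tool_pos: [0.5135, 0.2612, 0.1525]
tool_rot: [3.14, 0.004, 2.934]
force: [-0.8, -1.5, 7.5]
finger_gap: 0.0614
grip_force: 8.5
```

Call:
move_arm([
  [0.061,0,0,-0.01,0,0,0],
  [0.061,0,0,-0.02,0,0,0],
  [0.061,0,0,-0.02,0,0,0],
  [0.061,0,0,-0.02,0,0,0],
  [0.061,0,0,-0.02,0,0,0],
  [0.061,0,0,-0.02,0,0,0],
  [0.061,0,0,0,0,0,0],
])

```text
time_s: 9.27
tool_pos: [0.514, 0.2618, 0.2651]
tool_rot: [3.137, 0.007, 2.934]
force: [0.9, 0.3, 0.2]
finger_gap: 0.061
grip_force: 7.0
```

Run:
```python
from h import *
S=shot('side','side4'); o=env.get_obs(); print(o['tool_pos'],o['tool_rot'],o['finger_gap'],o['force'])
mosaic([('side4',228,140),('side4',284,230)],'m4',s=4,w=100,h=140)
```

```text
[0.51333965 0.26146098 0.2625214 ] [3.1382526  0.00496907 2.93389287] 0.061421395110309966 [ 0.13323228  0.03035437 -1.4914387 ]
```

View pics/m4.png

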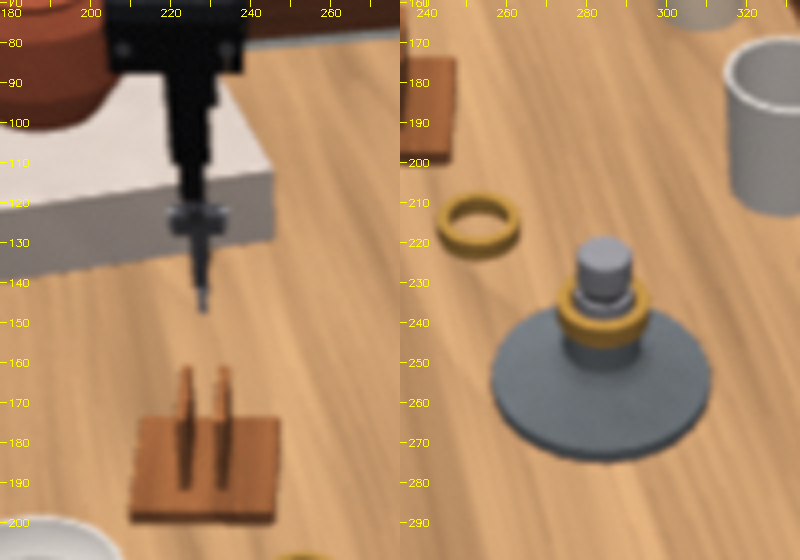

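Call:
move_arm([
  [0.061,-0.0025,-0.0155,0,0,0,0],
  [0.061,-0.005,-0.0305,0,0,0,0],
  [0.061,-0.005,-0.0305,0,0,0,0],
  [0.061,-0.005,-0.0305,0,0,0,0],
  [0.061,-0.005,-0.0305,0,0,0,0],
  [0.061,-0.005,-0.0305,0,0,0,0],
  [0.061,-0.005,-0.0305,0,0,0,0],
  [0.061,-0.005,-0.0305,0,0,0,0],
  [0.061,-0.005,-0.0305,0,0,0,0],
  [0.061,-0.005,-0.0305,0,0,0,0],
])

```text
time_s: 10.15
tool_pos: [0.4975, -0.0339, 0.2572]
tool_rot: [-3.142, -0.003, 2.934]
force: [0.1, -0.1, -1.8]
finger_gap: 0.0613
grip_force: 7.0
```

Call:
move_arm([
  [0.061,-0.005,-0.0305,0,0,0,0],
  [0.061,-0.005,-0.0305,0,0,0,0],
  [0.061,-0.005,-0.0305,0,0,0,0],
  [0.061,-0.005,-0.0305,0,0,0,0],
  [0.061,-0.005,-0.0305,0,0,0,0],
  [0.061,-0.005,-0.0305,0,0,0,0],
  [0.061,-0.005,-0.0305,0,0,0,0],
  [0.061,-0.005,-0.0305,0,0,0,0],
  [0.061,-0.0035,-0.0198,0,0,0,0],
  [0.061,0,0,0,0,0,0],
])

```text
time_s: 10.98
tool_pos: [0.4856, -0.3027, 0.2569]
tool_rot: [3.142, -0.003, 2.93]
force: [-0.4, -0.4, -1.7]
finger_gap: 0.0612
grip_force: 7.0
```

Call:
move_arm([
  [0.061,0,0,0.01,0,0,-0.0877],
  [0.061,0,0,0.01,0,0,-0.0877],
  [0.061,0,0,0.01,0,0,-0.0877],
  [0.061,0,0,0,0,0,0],
  [0.061,0,0,0,0,0,0],
  [0.061,0,0,0,0,0,0],
])

```text
time_s: 11.48
tool_pos: [0.4869, -0.2992, 0.2291]
tool_rot: [3.141, -0.0, -3.088]
force: [0.7, 0.1, -1.2]
finger_gap: 0.0613
grip_force: 7.0
```

Run:
```python
from h import *
T=shot('top','top5');S=shot('side','side5'); o=env.get_obs(); print(o['tool_pos'],o['tool_rot'],o['finger_gap'],o['force'])
print(proj(S,np.array([.486,-.3,.1])),proj(T,np.array([.486,-.3,.1])))
```

```text
[ 0.48717089 -0.29965924  0.22992494] [-3.14101095e+00  7.76245044e-04 -3.08707324e+00] 0.060984201676284495 [ 0.05538513  0.36566774 -1.09656448]
[263.84438997 350.60889008] [425.06298938 240.98157004]
```

Run:
```python
from h import *
mosaic([('side5',268,345),('top5',420,232)],'m5',s=5,w=80,h=120)
```

```text
(no output)
```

View pics/m5.png

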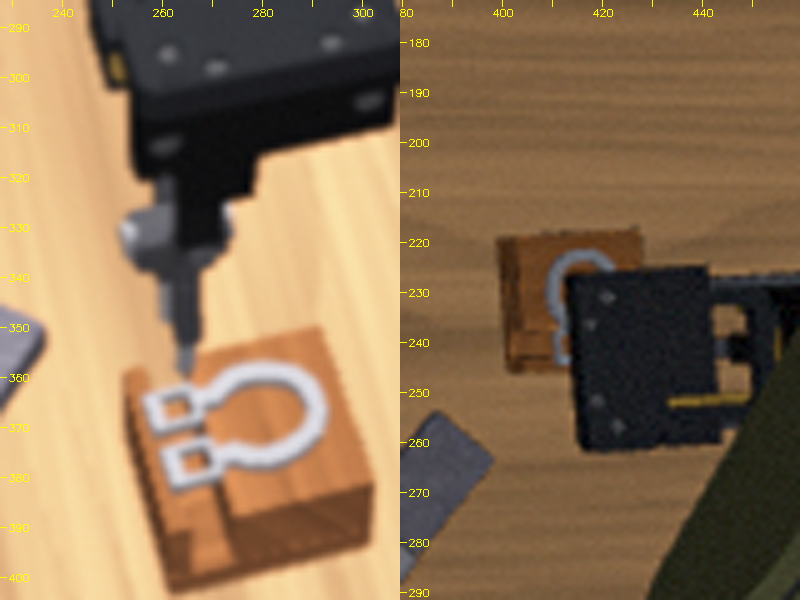

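Run:
```python
from h import *
np.set_printoptions(precision=4,suppress=True)
S=load('side5')
for z in(.088,.090,.092,.094,.096): print(z,proj(S,np.array([.4878,-.3112,z])),onz(S,(264.7,359.3),z))
for uv in((262.5,365.9),(266.3,376.7)): print(onz(S,uv,.0445))
T=load('top0'); print(onz(T,(365+(612.5-400-2)/4,195+(185-2)/4),.0445))
```

```text
0.088 [266.3885 360.782 ] [ 0.4857 -0.3079  0.088 ]
0.09 [266.3901 360.0379] [ 0.4855 -0.3093  0.09  ]
0.092 [266.3917 359.2916] [ 0.4852 -0.3106  0.092 ]
0.094 [266.3933 358.543 ] [ 0.4849 -0.312   0.094 ]
0.096 [266.3949 357.7922] [ 0.4846 -0.3133  0.096 ]
[ 0.4856 -0.2904  0.0445]
[ 0.4876 -0.3117  0.0445]
[ 0.486  -0.2994  0.0445]
```

Call:
move_arm([
  [0.061,-0.0019,-0.0016,0.01,0,0,-0.02],
  [0.061,0,0,0.012,0,0,0],
  [0.061,0,0,0.01,0,0,0],
  [0.061,0,0,0.008,0,0,0],
  [0.061,0,0,0,0,0,0],
  [0.061,0,0,0,0,0,0],
  [0.061,0,0,0,0,0,0],
])

```text
time_s: 12.17
tool_pos: [0.489, -0.3014, 0.1893]
tool_rot: [-3.141, 0.0, -3.066]
force: [-0.1, -0.4, -1.7]
finger_gap: 0.061
grip_force: 7.0
```

Run:
```python
from h import *
S=shot('side','side6'); o=env.get_obs(); print(o['tool_pos'],o['tool_rot'],o['finger_gap'],o['force'])
mosaic([('side6',268,362),('side5',268,362)],'m6',s=8,w=50,h=70)
print([proj(S,np.array([.4875,-.311,z])) for z in (.045,.05,.055)])
```

```text
[ 0.48913777 -0.30149783  0.18981937] [-3.14094493e+00  7.00990756e-04 -3.06632292e+00] 0.06090844965480671 [ 0.42648247 -0.03959956 -0.81753442]
[array([266.15155369, 376.18395807]), array([266.15450021, 374.43483219]), array([266.15747087, 372.67285227])]
```

View pics/m6.png

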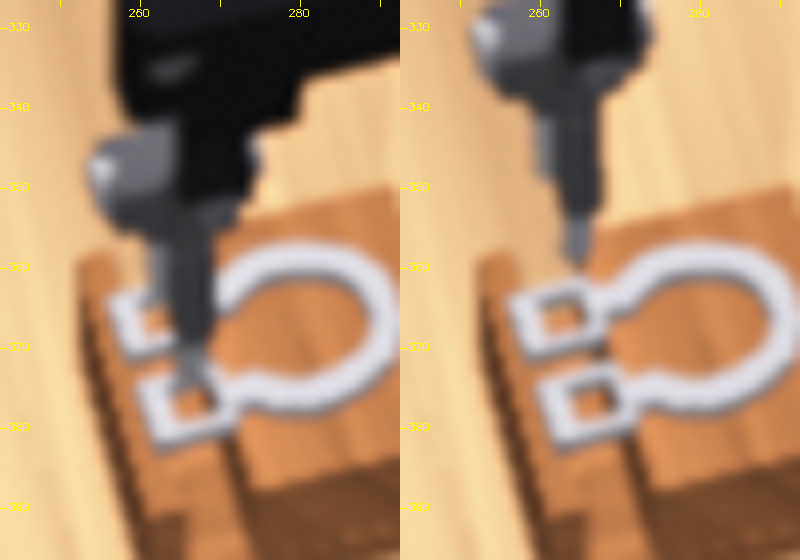

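Call:
move_arm([
  [0.061,0,0,0.005,0,0,0],
  [0.061,0,0,0.003,0,0,0],
  [0.061,0,0,0,0,0,0],
])

```text
time_s: 12.47
tool_pos: [0.4885, -0.301, 0.1805]
tool_rot: [3.141, -0.001, -3.066]
force: [-1.2, -0.1, -1.7]
finger_gap: 0.0612
grip_force: 7.0
```

Call:
move_arm([
  [0.061,0,0,0.004,0,0,0],
  [0.061,0,0,0.004,0,0,0],
  [0.061,0,0,0.003,0,0,0],
  [0.061,0,0,0,0,0,0],
  [0.061,0,0,0,0,0,0],
])

```text
time_s: 12.88
tool_pos: [0.4887, -0.3011, 0.1698]
tool_rot: [3.141, -0.001, -3.066]
force: [0.2, 0.9, -0.7]
finger_gap: 0.0611
grip_force: 7.0
```

Call:
move_arm([
  [0.052,0,0,0,0,0,0],
  [0.045,0,0,0,0,0,0],
  [0.04,0,0,0,0,0,0],
  [0.035,0,0,0,0,0,0],
  [0.03,0,0,0,0,0,0],
  [0.024,0,0,0,0,0,0],
  [0.022,0,0,0,0,0,0],
  [0.022,0,0,0,0,0,0],
  [0.022,0,0,0,0,0,0],
  [0.022,0,0,0,0,0,0],
], squeeze=40)

```text
time_s: 13.72
tool_pos: [0.489, -0.3015, 0.1705]
tool_rot: [-3.141, 0.0, -3.066]
force: [-0.3, 1.3, 2.7]
finger_gap: 0.0297
grip_force: 39.5
```

Call:
move_arm([
  [0.022,0,0,0,0,0,0],
  [0.022,0,0,0,0,0,0],
  [0.022,0,0,0,0,0,0],
  [0.022,0,0,0,0,0,0],
  [0.022,0,0,0,0,0,0],
  [0.022,0,0,0,0,0,0],
])

```text
time_s: 14.22
tool_pos: [0.489, -0.3014, 0.1705]
tool_rot: [-3.141, 0.0, -3.066]
force: [0.2, 1.1, 3.4]
finger_gap: 0.0298
grip_force: 39.5
```

Call:
move_arm([
  [0.022,0,0,-0.003,0,0,0],
  [0.022,0,0,-0.005,0,0,0],
  [0.022,0,0,-0.007,0,0,0],
  [0.022,0,0,-0.01,0,0,0],
  [0.022,0,0,-0.012,0,0,0],
  [0.022,0,0,-0.013,0,0,0],
  [0.022,0,0,-0.013,0,0,0],
  [0.022,0,0,-0.012,0,0,0],
  [0.022,0,0,-0.01,0,0,0],
  [0.022,0,0,0,0,0,0],
])

```text
time_s: 15.05
tool_pos: [0.49, -0.3021, 0.2591]
tool_rot: [-3.138, 0.004, -3.066]
force: [-0.1, -0.2, -1.2]
finger_gap: 0.0294
grip_force: 39.0
```

Call:
move_arm([
  [0.022,0,0,0,0,0,0],
  [0.022,0,0,0,0,0,0],
  [0.022,0,0,0,0,0,0],
])

```text
time_s: 15.3
tool_pos: [0.4884, -0.3009, 0.254]
tool_rot: [3.14, -0.002, -3.066]
force: [0.1, -0.1, -2.8]
finger_gap: 0.0302
grip_force: 39.0
```

Run:
```python
from h import *
S=shot('side','side7');T=shot('top','top7'); o=env.get_obs(); print(o['tool_pos'],o['tool_rot'],o['finger_gap'],o['force'])
mosaic([('side7',270,325),('top7',420,232)],'m7',s=5,w=80,h=120)
```

```text
[ 0.48847938 -0.30096415  0.25410056] [ 3.14032462e+00 -1.47385899e-03 -3.06621244e+00] 0.02960266603870453 [ 0.3539345  -0.34396829 -1.022197  ]
```

View pics/m7.png

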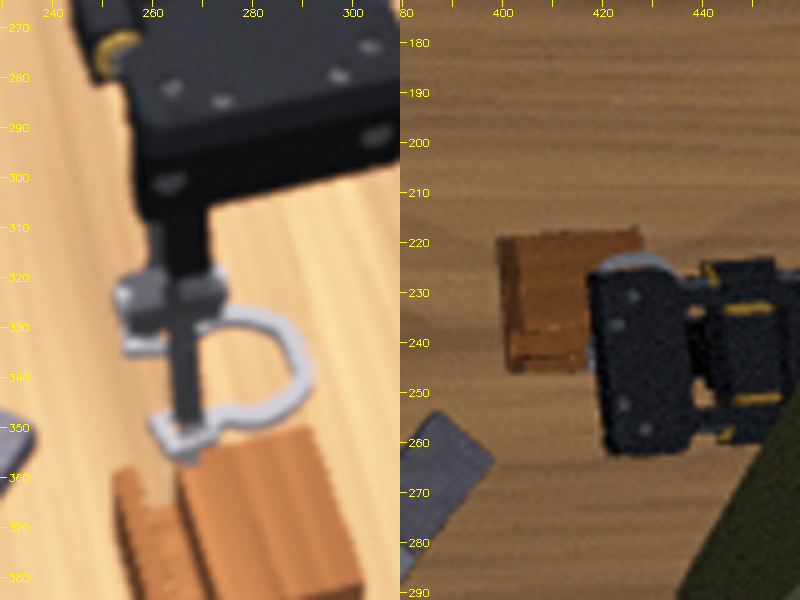

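Call:
move_arm([
  [0.022,-0.002,0.006,0,0,0,0],
  [0.022,-0.004,0.0115,0,0,0,0],
  [0.022,-0.006,0.017,0,0,0,0],
  [0.022,-0.006,0.0175,0,0,0,0],
  [0.022,-0.006,0.0175,0,0,0,0],
  [0.022,-0.006,0.0175,0,0,0,0],
  [0.022,-0.006,0.0175,0,0,0,0],
  [0.022,-0.006,0.0175,0,0,0,0],
  [0.022,-0.006,0.0175,0,0,0,0],
  [0.022,-0.006,0.0175,0,0,0,0],
])

```text
time_s: 16.23
tool_pos: [0.531, -0.1386, 0.2551]
tool_rot: [3.141, -0.0, -3.066]
force: [0.7, -0.4, -1.9]
finger_gap: 0.0299
grip_force: 39.0
```

Call:
move_arm([
  [0.022,-0.006,0.0175,0,0,0,0],
  [0.022,-0.006,0.0175,0,0,0,0],
  [0.022,-0.006,0.0175,0,0,0,0],
  [0.022,-0.006,0.0175,0,0,0,0],
  [0.022,-0.006,0.0175,0,0,0,0],
  [0.022,-0.006,0.017,0,0,0,0],
  [0.022,-0.006,0.0151,0,0,0,0],
  [0.022,-0.006,0.008,0,0,0,0],
  [0.022,0,0,0,0,0,0],
  [0.022,0,0,0,0,0,0],
])

```text
time_s: 17.07
tool_pos: [0.5691, -0.0093, 0.2551]
tool_rot: [-3.141, -0.001, -3.065]
force: [0.0, -0.5, -1.3]
finger_gap: 0.0298
grip_force: 39.0
```

Call:
move_arm([
  [0.022,0,0,0,0,0,0],
  [0.022,0,0,0,0,0,0],
])

```text
time_s: 17.23
tool_pos: [0.569, -0.0105, 0.2552]
tool_rot: [-3.141, -0.0, -3.067]
force: [-0.5, -0.5, -2.6]
finger_gap: 0.0298
grip_force: 39.0
```

Run:
```python
from h import *
S=shot('side','side8');T=shot('top','top8'); o=env.get_obs(); print(o['tool_pos'],o['tool_rot'],o['finger_gap'],o['force'])
mosaic([('side8',280,215),('top8',300,205)],'m8',s=5,w=80,h=120)
X=np.array([.591,.0003,.095]);print(proj(S,X))
```

```text
[ 0.56900361 -0.01054169  0.25525273] [-3.14145512e+00 -5.27968530e-05 -3.06745394e+00] 0.029557319802447524 [-0.39725492 -0.47069888 -0.99895137]
[284.4529486  222.52919232]
```

View pics/m8.png

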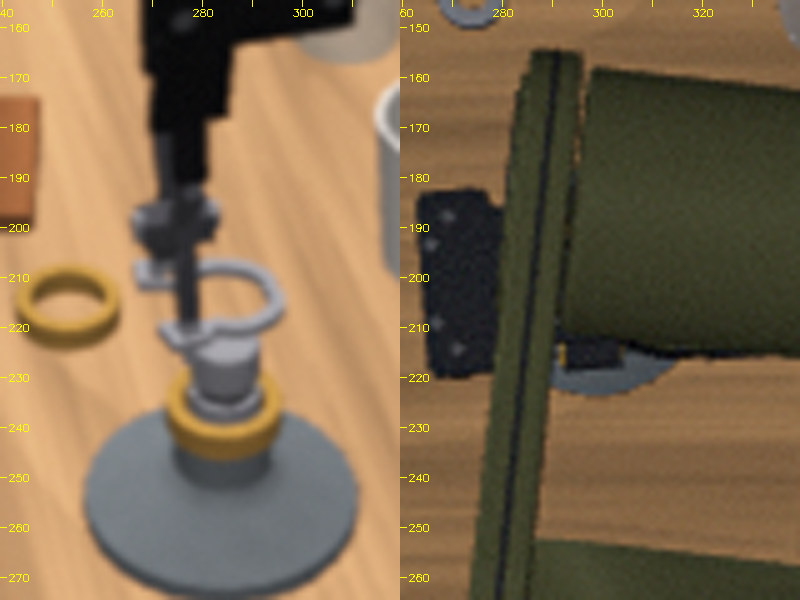

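```bash
cat > fit.py <<'E'
from h import *
from scipy.optimize import minimize
np.set_printoptions(precision=4,suppress=True)
B=load('side4')['color']
def fit(tag,tcp,box,colmin,x0,yaw=.075,free=()):
    S=load(tag); img=S['color']; hs=cv2.cvtColor(img,cv2.COLOR_RGB2HSV).astype(int); hb=cv2.cvtColor(B,cv2.COLOR_RGB2HSV).astype(int)
    W=np.zeros(img.shape[:2],bool); a,b,c,d=box; W[b:d,max(a,colmin):c]=1
    W&=~((hb[...,1]<70))          # background not grey
    soft=np.clip((hb[...,1]-hs[...,1])/np.maximum(hb[...,1]-25,20),0,1)   # 1 = grey now
    k=4; th=np.linspace(-2.0,2.0,80)
    def model(p):
        x,y,z,tilt,ri,ro=p; m=np.zeros((120*k,120*k),np.uint8)
        cy,sy,ct,st=np.cos(yaw),np.sin(yaw),np.cos(tilt),np.sin(tilt)
        def pt(r,t,h):
            u,v=r*np.cos(t),r*np.sin(t); U=u*ct+h*st; Z=-u*st+h*ct   # back lower for tilt>0
            q=proj(S,np.array([x+cy*U-sy*v,y+sy*U+cy*v,z+Z])); return ((q-[a-10,b-10]+.5)*k)
        P={(i,h):np.array([pt(r,t,h) for t in th]) for i,r in((0,ri),(1,ro)) for h in(-.0025,.0025)}
        for j in range(len(th)-1):
            for q in([P[0,.0025],P[1,.0025]],[P[0,-.0025],P[1,-.0025]],[P[0,-.0025],P[0,.0025]],[P[1,-.0025],P[1,.0025]]):
                cv2.fillConvexPoly(m,np.round(np.array([q[0][j],q[0][j+1],q[1][j+1],q[1][j]])*8).astype(np.int32),255,shift=3)
        m=cv2.resize(m,(120,120),interpolation=cv2.INTER_AREA)/255.
        return m
    s=soft[b-10:b+110,a-10:a+110]; w=W[b-10:b+110,a-10:a+110]
    def cost(p): m=cv2.GaussianBlur(model(p),(0,0),.7); return ((m-s)[w]**2).sum()
    sc=np.array([.003,.003,.003,.08,.001,.001])
    idx=[0,2,3,4,5]+list(free)
    def f(v): p=np.array(x0,float); p[idx]+=v*sc[idx]; return cost(p)
    best=min((minimize(f,np.r_[[e,g],np.zeros(len(idx)-2)],method='Nelder-Mead',options=dict(maxiter=700,xatol=.01,fatol=.01)) for e in(-1,1) for g in(-1,1)),key=lambda r:r.fun)
    p=np.array(x0,float); p[idx]+=best.x*sc[idx]; print(tag,p,'cost',best.fun,cost(x0),'rel tcp',p[:3]-tcp,w.sum())
    return p
E
python3 - <<'E'
from fit import *
fit('side7',np.array([.4887,-.3011,.2542]),(258,315,305,365),274,[.5113,-.2986,.124,.1,.0165,.0215])
fit('side8',np.array([.569,-.0103,.2552]),(265,195,310,232),282,[.5916,-.0078,.124,.1,.0165,.0215])
E
```

```text
Traceback (most recent call last):
  File "fit.py", line 28, in fit
    best=min((minimize(f,np.r_[[e,g],np.zeros(len(idx)-2)],method='Nelder-Mead',options=dict(maxiter=700,xatol=.01,fatol=.01)) for e in(-1,1) for g in(-1,1)),key=lambda r:r.fun)
  File "fit.py", line 28, in <genexpr>
    best=min((minimize(f,np.r_[[e,g],np.zeros(len(idx)-2)],method='Nelder-Mead',options=dict(maxiter=700,xatol=.01,fatol=.01)) for e in(-1,1) for g in(-1,1)),key=lambda r:r.fun)
              ~~~~~~~~^^^^^^^^^^^^^^^^^^^^^^^^^^^^^^^^^^^^^^^^^^^^^^^^^^^^^^^^^^^^^^^^^^^^^^^^^^^^^^^^^^^^^^^^^^^^^^^^^^^^^^^^
  File "fit.py", line 27, in f
    def f(v): p=np.array(x0,float); p[idx]+=v*sc[idx]; return cost(p)
                                                              ~~~~^^^
  File "fit.py", line 24, in cost
    def cost(p): m=cv2.GaussianBlur(model(p),(0,0),.7); return ((m-s)[w]**2).sum()
                                                                 ~^~
ValueError: operands could not be broadcast together with shapes (120,120) (115,120)
```

```bash
sed -i 's/120\*k/80*k/g; s/(120,120)/(80,80)/; s/b+110/b+70/g; s/a+110/a+70/g' fit.py
time python3 - <<'E'
from fit import *
fit('side7',np.array([.4887,-.3011,.2542]),(258,315,305,365),274,[.5113,-.2986,.124,.1,.0165,.0215])
fit('side8',np.array([.569,-.0103,.2552]),(265,195,310,232),282,[.5916,-.0078,.124,.1,.0165,.0215])
E
```

```text
side7 [ 0.5089 -0.2986  0.1257  0.1005  0.0165  0.0215] cost 76.91582794164076 99.42514014944328 rel tcp [ 0.0202  0.0025 -0.1285] 1458
side8 [ 0.5906 -0.0078  0.1261  0.1001  0.0165  0.0215] cost 12.736258992678424 20.857397871357986 rel tcp [ 0.0216  0.0025 -0.1291] 915
real	0m38.443s
user	0m34.984s
sys	0m0.379s
```

```bash
sed -i "s/fatol=.01)/fatol=.01,initial_simplex=np.vstack([np.r_[[e,g],np.zeros(len(idx)-2)],np.r_[[e,g],np.zeros(len(idx)-2)]+np.eye(len(idx))]))/; s/for e in(-1,1) for g in(-1,1)/for e,g in((-.5,-.5),(.5,.5))/" fit.py
time python3 - <<'E'
from fit import *
fit('side7',np.array([.4887,-.3011,.2542]),(258,315,305,356),279,[.5113,-.2986,.124,.1,.0165,.0215])
fit('side8',np.array([.569,-.0103,.2552]),(265,195,310,230),284,[.5916,-.0078,.124,.1,.0165,.0215])
E
```

```text
side7 [ 0.5086 -0.2986  0.1253  0.0389  0.0159  0.0226] cost 37.65498954195084 56.66944994245863 rel tcp [ 0.0199  0.0025 -0.1289] 1066
side8 [ 0.5901 -0.0078  0.1256  0.0471  0.0163  0.0223] cost 2.142964545252564 9.69472051342429 rel tcp [ 0.0211  0.0025 -0.1296] 829
real	0m16.687s
user	0m15.390s
sys	0m0.346s
```

Call:
move_arm([
  [0.022,-0.0007,0.004,0,0,0,0],
  [0.022,-0.0008,0.004,0,0,0,0],
  [0.022,0,0,0.005,0,0,0],
  [0.022,0,0,0.005,0,0,0],
  [0.022,0,0,0,0,0,0],
  [0.022,0,0,0,0,0,0],
  [0.022,0,0,0,0,0,0],
])

```text
time_s: 17.92
tool_pos: [0.57, -0.0017, 0.245]
tool_rot: [3.142, -0.0, -3.066]
force: [-0.2, 0.6, -2.4]
finger_gap: 0.0298
grip_force: 39.0
```

Run:
```python
from fit import *
shot('side','side9'); o=env.get_obs(); t=o['tool_pos']; print(t,o['force'],o['tool_rot'])
x0=t+[.0215,.0025,-.1295]
fit('side9',t,(265,192,310,230),284,[*x0,.05,.0163,.0223])
fit('side9',t,(265,192,310,230),284,[*x0,.05,.0163,.0223],free=(1,))
```

```text
[ 0.5701 -0.0018  0.2452] [ 0.5848  0.3179 -1.3656] [-3.1415 -0.0001 -3.0663]
side9 [0.5906 0.0007 0.1155 0.0246 0.0166 0.0224] cost 1.6152456345716129 2.3989429366187336 rel tcp [ 0.0205  0.0025 -0.1298] 907
side9 [0.5908 0.0015 0.1148 0.025  0.0166 0.0225] cost 1.6276426421050412 2.3989429366187336 rel tcp [ 0.0207  0.0033 -0.1305] 907
```

Call:
move_arm([
  [0.022,-0.0003,-0.0004,0.005,0,0,0],
  [0.022,0,0,0.005,0,0,0],
  [0.022,0,0,0.004,0,0,0],
  [0.022,0,0,0.004,0,0,0],
  [0.022,0,0,0.004,0,0,0],
  [0.022,0,0,0.003,0,0,0],
  [0.022,0,0,0,0,0,0],
  [0.022,0,0,0,0,0,0],
])

```text
time_s: 18.63
tool_pos: [0.5703, -0.0021, 0.22]
tool_rot: [3.142, -0.0, -3.066]
force: [-0.3, -0.1, -1.7]
finger_gap: 0.0299
grip_force: 39.0
```

Run:
```python
from fit import *
shot('side','side10'); o=env.get_obs(); t=o['tool_pos']; print(t,o['force'],o['tool_rot'])
x0=t+[.0207,.0025,-.1298]
fit('side10',t,(265,200,310,240),284,[*x0,.05,.0165,.0224])
```

```text
[ 0.5704 -0.0021  0.2203] [-0.0692 -0.0522 -1.3201] [-3.1416  0.     -3.0662]
side10 [0.591  0.0004 0.0905 0.1037 0.0147 0.0228] cost 1.1916404227353725 1.770355968164691 rel tcp [ 0.0206  0.0025 -0.1298] 878
```

No contact force and the ring is around the axle, centred. I'll descend the remaining 17 mm.

Call:
move_arm([
  [0.022,0,0,0.004,0,0,0],
  [0.022,0,0,0.004,0,0,0],
  [0.022,0,0,0.004,0,0,0],
  [0.022,0,0,0.003,0,0,0],
  [0.022,0,0,0.002,0,0,0],
  [0.022,0,0,0,0,0,0],
  [0.022,0,0,0,0,0,0],
  [0.022,0,0,0,0,0,0],
])

```text
time_s: 19.35
tool_pos: [0.5705, -0.0021, 0.2034]
tool_rot: [-3.142, 0.0, -3.066]
force: [-0.6, -0.2, -1.4]
finger_gap: 0.0299
grip_force: 39.0
```

Run:
```python
from fit import *
shot('side','side11'); o=env.get_obs(); t=o['tool_pos']; print(t,o['force'],o['tool_rot'],o['finger_gap'],o['grip_force'])
# spacer in the bg too: mask relies on saturation, gold is saturated
x0=t+[.0207,.0025,-.1298]
fit('side11',t,(265,210,310,246),284,[*x0,.05,.0165,.0224])
# axle still: difference of spacer lower half vs bg
d=np.abs(load('side11')['color'].astype(int)-B).sum(2); print('spacer zone diff',d[240:248,274:296].mean(),d[236:248,298:306].mean())
```

```text
[ 0.5705 -0.0021  0.2035] [-0.5707  0.886  -1.8557] [-3.1415  0.0005 -3.0663] 0.03002647991816835 39.00435481220484
side11 [0.5923 0.0004 0.0786 0.3618 0.0142 0.0229] cost 0.7125079888337444 2.5493009121777996 rel tcp [ 0.0218  0.0025 -0.1249] 702
spacer zone diff 26.443181818181817 25.875
```

```bash
sed -i 's/free=()):/free=(),base=[0,2,3,4,5]):/; s/idx=\[0,2,3,4,5\]+list(free)/idx=base+list(free)/' fit.py
python3 - <<'E'
from fit import *
env_t=np.array([.5705,-.0021,.2034])
for tag,dz,box in(('side10',.0168,(265,200,310,240)),('side11',0,(265,210,310,246))):
  for tilt in(.0,.05,.1,.15,.2): fit(tag,env_t+[0,0,dz],box,284,[.5911,.0004,.0737+dz,tilt,.0166,.0224],base=[0,2])
  fit(tag,env_t+[0,0,dz],box,284,[.5911,.0004,.0737+dz,.05,.0166,.0224],base=[0,2,3])
h=cv2.cvtColor(load('side11')['color'],cv2.COLOR_RGB2HSV)
print(h[222:250,278:300,1])
E
```

```text
side10 [0.5909 0.0004 0.0897 0.     0.0166 0.0224] cost 1.7209681690806928 2.3176526705833775 rel tcp [ 0.0204  0.0025 -0.1305] 878
side10 [0.5909 0.0004 0.0902 0.05   0.0166 0.0224] cost 1.6986410374703222 1.8141836408209848 rel tcp [ 0.0204  0.0025 -0.13  ] 878
side10 [0.5909 0.0004 0.0909 0.1    0.0166 0.0224] cost 1.6695370576103217 1.9551834934278616 rel tcp [ 0.0204  0.0025 -0.1293] 878
side10 [0.5913 0.0004 0.0916 0.15   0.0166 0.0224] cost 1.7409993485469775 2.6386886944542063 rel tcp [ 0.0208  0.0025 -0.1286] 878
side10 [0.5915 0.0004 0.092  0.2    0.0166 0.0224] cost 1.7843066558088148 4.0593114854302765 rel tcp [ 0.021   0.0025 -0.1282] 878
side10 [0.5908 0.0004 0.0903 0.0368 0.0166 0.0224] cost 1.6616052677297821 1.8141836408209848 rel tcp [ 0.0203  0.0025 -0.1299] 878
side11 [0.5911 0.0004 0.0738 0.     0.0166 0.0224] cost 2.583575971970806 2.6791527403948603 rel tcp [ 0.0206  0.0025 -0.1296] 702
side11 [0.5911 0.0004 0.0744 0.05   0.0166 0.0224] cost 2.4653622219165223 2.5650089305327994 rel tcp [ 0.0206  0.0025 -0.129 ] 702
side11 [0.5913 0.0004 0.0749 0.1    0.0166 0.
[... 2384 characters left out ...]
5 167 166 168 166 163 122  37
   13  22  21  19]
 [ 74 130 161 162 163 164 166 164 166 163 163 167 165 166 167 141  63   2
   20  19  20  20]
 [129 153 165 164 164 164 164 166 163 165 166 166 164 155 142  89  11  17
   22  22  18  20]
 [102 131 152 161 161 165 164 165 163 164 156 152 135 108  61   7  18  24
   23  20  20  22]
 [ 11  50  94 115 130 137 139 138 137 127 110  83  50  15  16  25  23  22
   23  22  22  22]
 [ 21  17   4  17  29  47  55  40  29  23  10   4  18  22  28  23  23  21
   24  23  20  22]
 [ 25  24  27  24  23  20  14  20  26  27  20  28  21  22  23  22  20  24
   25  21  23  22]
 [ 21  28  27  26  23  26  20  23  23  23  21  24  25  19  26  23  24  22
   20  21  21  20]]
```

Call:
move_arm([
  [0.022,0,0,0.0007,0,0,0],
  [0.022,0,0,0,0,0,0],
  [0.022,0,0,0,0,0,0],
  [0.022,0,0,0,0,0,0],
  [0.022,0,0,0,0,0,0],
  [0.022,0,0,0,0,0,0],
])

```text
time_s: 19.9
tool_pos: [0.5704, -0.0021, 0.2026]
tool_rot: [-3.142, -0.0, -3.066]
force: [-0.0, -0.5, -2.2]
finger_gap: 0.0299
grip_force: 39.0
```

Run:
```python
from workcell import env
o=env.get_obs(); print(o['tool_pos'],o['force'],o['finger_gap'],o['grip_force']); print(env.job_done())
```

```text
[ 0.57037155 -0.0020889   0.20255575] [-0.04681546 -0.48172232 -2.24799224] 0.029936832928976607 39.00357071310282
the job is handed in; nothing more can be done
None
```

The job is handed in at 19.9 s, verdict not shown. The spacer is flat on its seat and released, and the squeezed pliers hold the spread ring around the axle at about groove height, with no sign of contact in the wrist force; the last ring heights (about 73 to 75 mm) come from image fits and arm position, since no picture views were left.

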